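# Release the battery pack from the bench charger

### The arm

A 6-joint arm with a two-finger parallel gripper is mounted at the origin on the work surface. World frame = base frame: x ahead of the robot, y to its left, z up, the work surface at z = 0. Lengths are in mm, angles in rad, forces in N, time in s.
With the tool pointing down it reaches from about 300 to 775 mm from the base axis. Payload 14.6 kg.
Tool frame: the origin (TCP) lies between the finger pads; the fingertips stand tip_reach ahead of it and the grasp point (between the pads) lies 6 mm ahead of it (tip_reach is the distance from the TCP to the fingertips, in mm); z points along the fingers, y is the direction in which the jaws open and shut (so a half turn about z gives the same grasp; the last joint's range is limited). The gripper opens to 94 mm and grips with 3 to 60 N. Pads are 16 mm wide; open, the fingers measure 119 mm over their backs; the gripper's body (75 mm by 177 mm) begins 78 mm behind the grasp point.
Start: joints at [1.212, 0.3, 1.521, -0, 1.321, -0.067], TCP at [158.22, 526.741, 230.446] pointing down, gripper open.
Joint ranges: [-3.03, 3.03], [-0.79, 2.21], [0.23, 2.52], [-1.04, 4.18], [0, 3.07], [-2.55, 2.55]. Speed limits (rad/s): [2.22, 2.22, 2.57, 3.14, 3.14, 3.14].

### API

Orientations are given as a 3x3 rotation matrix whose columns are the frame's x, y, z axes.
In Python, from station import * gives the robot as it stands.
- The arm moves only by the tool send_rows, never from a script. Its argument "rows" is a list of rows, each a list of 2 entries, a list of its own where there are three numbers: the shift along the tool's x, y, z in units of 30 mm (1.0 is 30 mm), then the turn about the tool's z in units of 6 degrees (1.0 is 6 degrees). A call has 1 to 20 rows; each row is the pose to reach, as a shift and turn from the pose commanded when the call began, along the tool's axes at that moment; what a row does not reach only later rows make up. A row lasts 1/12 s, in which the tool goes at most 41.7 mm and 7.16 degrees, less where a joint would pass 70% of its speed; a pose out of reach is approached as far as the arm can. A call with a gripper value outside its range is refused whole. "hand" is the gripper command: -1 is fully open, 1 is shut, values between are in proportion, set as the call begins (left out, the last holds). The fingers move at their own pace and stop on an object; the grip force is fixed at half the most. Time passes only in rows, so rows that repeat a pose let the fingers close. It gives the time, the measured TCP pose, the force and the opening at its end, in the units of the state.
- read_state(): the state, without advancing time (a new reading comes with each control period).
- camera(name): name is "scene" or "side" or "wrist"; returns (picture, depth): 480x640x3 uint8, red, green, blue; 480x640 float32, mm along the optical axis (not along the pixel's ray), 0 where there is no reading.
- camera_model(name): a dict with "K" (3x3 intrinsics, pixels), "extrinsics" (4x4, takes a point from camera to world coordinates). Camera axes: x right, y up, looking along -z (the intrinsics and any distortion apply to the point x, -y, -z); pixel columns grow to the right and rows downward; lengths in mm; the calibration is good to about 2 mm. A picture is of the moment at which its call begins: read the wrist's pose just before it. camera_model takes no time and is no camera call; for the wrist camera it gives the pose at the moment of the call.
- sign_off(): hands the job in, once; it reports no verdict.
The state is a dict: "time": time; "joint_positions": joint angles; "qd": joint speeds; "joint_torque": joint torques, N m; "tcp_pos": TCP position; "orientation": TCP orientation; "contact_force": force on the tool from outside, world axes, zero at the start; "moment": the same for the moment, N m; "opening": finger opening in mm.
Only numpy, scipy, OpenCV 4.12 (cv2) and the standard library are available. Lean on these libraries where they do the work, as an engineer would, in place of code of your own. Each camera call takes 0.05 s, during which the arm holds its last target.

### The job

Two tool-battery chargers stand on the bench; only one has a battery pack in it. On that one, press the two round release buttons on its top together, one fingertip on each, and keep both fully down until the spring has pushed the pack all the way out to its stop; then let go and move clear. Work only through the buttons: do not touch the pack, do not press the empty charger's buttons, and leave everything lying or standing around as it is.

Things in the scene. Friction and masses are not known exactly. Their poses are not given: they have to be found in the camera images.
- charger: the loaded charger, grey, fixed to the bench. Origin: on the bench surface, directly below the mid-point of its two buttons; z up, +y along the line of the buttons, -x the way the pack slides out. It is level, turned up to 0.4 rad. A box-shaped tower (x -40 to +65 mm, y +-60 mm) has its flat top 84 mm above the bench and an open bay towards -x; a tray 12 mm thick (lips to 22 mm high) runs in front to x = -155 mm. A socket stands on the top behind the buttons.
- release_left_top (a point): centre of the top face of the loaded charger's button on its +y side: a round black plastic cap 26 mm in diameter, the axis vertical, 28 mm from the middle (the two caps are 56 mm apart centre to centre). At rest the cap's top is 93 mm above the bench, 9 mm proud of the tower's top; the point moves with the cap.
- release_right_top (a point): the same for the button on the -y side.
- release_left (a joint): how far the +y button is pressed down, m: 0 at rest, 0.006 fully down (a hard stop, cap 3 mm proud). Springs back up by itself. Takes about 2 N to start and 5 N to hold fully down, plus up to 1 N of latch friction; each button must be more than 4 mm down to free its latch.
- release_right (a joint): the same for the -y button.
- battery (a joint): how far the pack has slid out, m: about 0 when locked in, 0.042 at its outer stop. A damped spring pushes it out in about 2 s while both buttons are down; with either button up it is held, and if a button is let go early it catches again part-way (at about 14 or 28 mm).
- battery_front (a point): centre of the pack's outer end face. The pack is black plastic, 78 mm wide, top 58 mm above the bench; locked in, its end stands 70 mm out of the tower in -x (110 mm from the charger's origin), fully out 112 mm.
- spare_charger: the empty charger: same shape, size and origin as the other, but nothing in its bay. Not to be operated.
- spare_left (a joint): travel of the empty charger's +y button, m, 0 at rest; leave alone.
- spare_right (a joint): travel of the empty charger's -y button, m, 0 at rest; leave alone.
- socket_a: steel socket, 22 mm diameter, 30 mm high, loose, standing on top of the loaded charger 45 to 50 mm behind the line of the buttons (its +x side), so its top is 114 mm above the bench. Origin: centre of the underside. Leave alone.
- socket_b: same socket on top of the empty charger. Leave alone.
- collar: loose aluminium collar, 36 mm diameter, 18 mm high, lying between the chargers; leave alone.
- bearing: loose steel bearing ring, 40 mm diameter, 12 mm high; leave alone.
- flap_disc: loose grinding disc, 110 mm diameter, 14 mm high; leave alone.
- screwdriver: loose screwdriver lying beyond the chargers; leave alone.
- wrench: loose wrench lying at the left; leave alone.
- spray_can: loose upright can, 60 mm diameter, 170 mm high, to the right; leave alone.

How it is judged:
By the outcome, as a careful person would: the job done as asked, in the order asked, and still so for the second after the job is handed in, with the robot touching nothing.
It also fails if it takes over 32 s, if anything falls off the work surface, if the arm or the gripper's body presses on something with over 40 N, if the wrist force passes 120 N, or if a joint passes its speed limit or range.

## Working session

There is one attempt and no reset: what is moved stays moved. The work goes in short steps, Python scripts to look and compute and a tool call to move; the robot and the scene stay as the last step left them, time stands still between calls to the robot, and variables do not carry over. Pictures are saved under pics/ and viewed, and the job is handed in when it is done.

Besides the shell and the picture viewer there is one more tool, called after "Request:" by a JSON object that holds its "method" and its "body", one argument or row to a line. send_rows: Moves the arm, as the interface text tells. Its arguments: {"type":"object","properties":{"rows":{"type":"array"},"hand":{"type":"number"}},"required":["rows"]}

```bash
ls; mkdir -p pics
python3 - <<'E'
from station import *
import cv2, numpy as np
s=read_state(); print(s)
for n in ("scene","side","wrist"):
    m=camera_model(n); p,d=camera(n)
    np.savez(f"{n}0.npz",p=p,d=d,K=m["K"],E=m["extrinsics"])
    print(n,m)
    cv2.imwrite(f"pics/{n}0.png",p[:,:,::-1])
E
```

```text
pics
{'time': 0.0, 'joint_positions': array([ 1.21238263e+00,  3.00473897e-01,  1.52159069e+00, -1.88854702e-07,
        1.32070265e+00, -6.66323114e-02]), 'qd': array([-0.00130452, -0.00018647,  0.0004998 ,  0.00094932,  0.00076505,
       -0.00206789]), 'joint_torque': array([ 8.42059144e-04, -5.31795073e+01, -3.52744532e+01,  7.08994735e-02,
        2.43010547e-02, -7.59577097e-05]), 'tcp_pos': array([158.14828311, 526.5231536 , 229.88071759]), 'orientation': array([[-9.57732963e-01,  2.87658482e-01, -4.11860360e-04],
       [ 2.87658766e-01,  9.57732334e-01, -1.10000959e-03],
       [ 7.80248961e-05, -1.17199069e-03, -9.99999310e-01]]), 'contact_force': array([0.32495411, 0.40672433, 0.54918963]), 'moment': array([-0.00171135, -0.05407683, -0.02866176]), 'opening': 94.18373515817794}
scene {'K': array([[539.473982  ,   0.        , 321.51434962],
       [  0.        , 539.473982  , 237.85112609],
       [  0.        ,   0.        ,   1.        ]]), 'extrinsics': array([[-5.03291574e-01, -6.40905436e-01,  5.79601427e-01,
         1.46119383e+03],
       [ 8.63986533e-01, -3.6158967
[... 566 characters left out ...]
+02],
       [-1.03576940e-02,  6.97614374e-01,  7.16398565e-01,
         1.09500149e+03],
       [ 0.00000000e+00,  0.00000000e+00,  0.00000000e+00,
         1.00000000e+00]])}
wrist {'K': array([[388.21583168,   0.        , 316.59243642],
       [  0.        , 388.21583168, 237.7796627 ],
       [  0.        ,   0.        ,   1.        ]]), 'extrinsics': array([[ 2.88697030e-01, -9.16498724e-01, -2.76918968e-01,
         7.66555706e+01],
       [ 9.57420470e-01,  2.76278422e-01,  8.37632206e-02,
         5.50775271e+02],
       [-2.62149333e-04, -2.89310081e-01,  9.57235399e-01,
         3.84113570e+02],
       [ 0.00000000e+00,  0.00000000e+00,  0.00000000e+00,
         1.00000000e+00]])}
```

View pics/scene0.png

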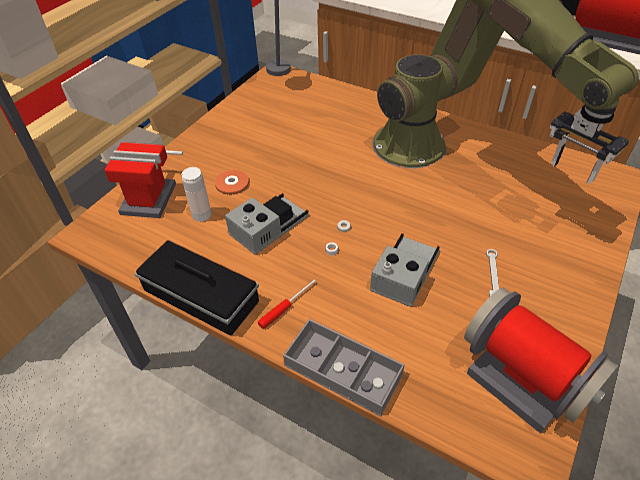

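View pics/side0.png

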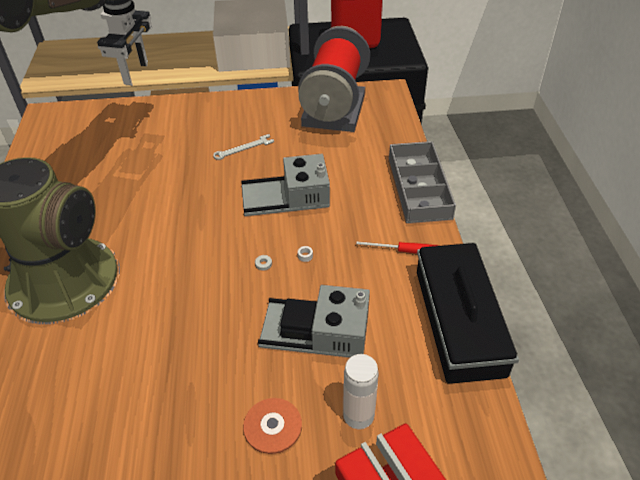

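View pics/wrist0.png

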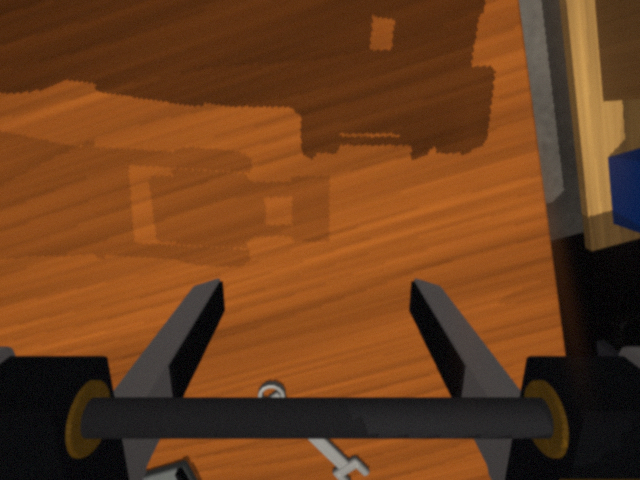

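The loaded charger is at about (262,217) in the scene view and (335,308) in the side view. Its buttons are near (248,208)/(262,217) in scene and (337,297)/(334,320) in side. Next I'll segment the caps.

```bash
cat > h.py <<'E'
import numpy as np, cv2
def ray(K,E,u,v,z):
    d=np.array([(u-K[0,2])/K[0,0],-(v-K[1,2])/K[1,1],-1.0])
    w=E[:3,:3]@d; o=E[:3,3]; return o+w*(z-o[2])/w[2]
def proj(K,E,P):
    c=E[:3,:3].T@(np.asarray(P,float)-E[:3,3]); return K[0,2]+K[0,0]*c[0]/-c[2], K[1,2]-K[1,1]*c[1]/-c[2]
def blobs(p,win,thr=60,amin=30,amax=3000):
    x0,y0,x1,y1=win; g=p[y0:y1,x0:x1].max(2)
    n,l,s,c=cv2.connectedComponentsWithStats((g<thr).astype(np.uint8),connectivity=4)
    return [(c[i]+[x0,y0],s[i]) for i in range(1,n) if amin<s[i][4]<amax]
E
python3 - <<'E'
import station; print([x for x in dir(station) if not x.startswith('__')])
from h import *
for n,win in (("scene",(215,185,320,260)),("side",(250,275,380,365))):
    f=np.load(n+"0.npz"); 
    for thr in (35,50,65):
        for c,s in blobs(f["p"],win,thr): print(n,thr,c.round(1),s,ray(f["K"],f["E"],*c,93).round(1), ray(f["K"],f["E"],*c,90).round(1))
    x0,y0,x1,y1=win
    cv2.imwrite(f"pics/crop_{n}.png",cv2.resize(f["p"][y0:y1,x0:x1,::-1],None,fx=6,fy=6,interpolation=0))
E
```

```text
['MotionError', 'camera', 'camera_model', 'read_state', 'sign_off', 'tip_reach']
scene 35 [280.3 209.1] [ 49   9  29  31 330] [ 571.2 -154.9   93. ] [ 568.7 -156.7   90. ]
scene 35 [248.5 207.9] [28 19 12  8 59] [ 611.7 -237.7   93. ] [ 609.3 -239.8   90. ]
scene 35 [293.6 221. ] [66 26 27 21 76] [592.9 -96.2  93. ] [590.5 -97.9  90. ]
scene 35 [261.3 217.3] [41 29 11  8 59] [ 625.3 -183.7   93. ] [ 622.9 -185.6   90. ]
scene 50 [280.  208.6] [ 49   9  29  32 422] [ 569.9 -156.8   93. ] [ 567.4 -158.6   90. ]
scene 50 [248.5 207.9] [28 19 12  8 68] [ 611.9 -237.7   93. ] [ 609.6 -239.8   90. ]
scene 50 [293.3 221.3] [ 66  26  27  22 100] [594.  -96.3  93. ] [591.6 -98.   90. ]
scene 50 [261.4 217.4] [41 29 12  8 71] [ 625.5 -183.3   93. ] [ 623.1 -185.3   90. ]
scene 65 [280.  208.6] [ 49   9  30  32 431] [ 569.7 -156.7   93. ] [ 567.3 -158.6   90. ]
scene 65 [248.5 207.7] [28 19 12  8 73] [ 611.3 -238.1   93. ] [ 609.  -240.2   90. ]
scene 65 [293.5 221. ] [ 66  25  27  23 109] [593.  -96.3  93. ] [590.6 -98.   90. ]
scene 65 [261.3 217.2] [41 28 12  9 77] [ 624.7 -184.    93. ] [ 6
[... 414 characters left out ...]
6  16  13 151] [ 617.5 -197.1   93. ] [ 617.8 -194.7   90. ]
side 50 [296.6 318.3] [  19   23   48   43 1290] [ 532.1 -241.8   93. ] [ 532.2 -239.5   90. ]
side 50 [333.1 319. ] [ 76  38  16  13 163] [ 604.5 -251.4   93. ] [ 604.7 -249.2   90. ]
side 50 [285.2 344.1] [  8  65  55  10 229] [ 506.1 -300.6   93. ] [ 506.  -298.5   90. ]
side 65 [336.5 297.1] [ 79  16  16  13 158] [ 617.5 -196.9   93. ] [ 617.8 -194.5   90. ]
side 65 [296.5 318.4] [  19   23   48   44 1316] [ 532.1 -241.9   93. ] [ 532.1 -239.7   90. ]
side 65 [333.3 318.9] [ 76  37  16  14 168] [ 604.7 -251.1   93. ] [ 605.  -248.9   90. ]
side 65 [286.  344.1] [  8  65  55  10 238] [ 507.6 -300.7   93. ] [ 507.6 -298.7   90. ]
```

The two cameras disagree by about 14 mm on the z=93 plane, as if the caps were some 9 mm lower. I'll check the bench height and camera consistency using depth.

Run:
```python
from h import *
def pt(f,u,v):
    K,E=f["K"],f["E"]; d=f["d"][v,u]; return (E@np.array([(u-K[0,2])/K[0,0]*d,-(v-K[1,2])/K[1,1]*d,-d,1]))[:3]
S=np.load("scene0.npz");D=np.load("side0.npz");W=np.load("wrist0.npz")
for nm,f,l in (("scene",S,[(360,270),(330,290),(250,290),(420,200),(200,240),(300,170),(248,207),(261,217),(255,222),(240,200)]),("side",D,[(200,350),(230,250),(380,300),(300,400),(336,297),(333,319),(350,330),(325,340)]),("wrist",W,[(320,200),(100,300),(450,300),(320,330)])):
    for u,v in l: print(nm,u,v,pt(f,u,v).round(1))
# triangulate
def tri(a,b):
    A=[];r=[]
    for f,(u,v) in ((S,a),(D,b)):
        K,E=f["K"],f["E"];w=E[:3,:3]@np.array([(u-K[0,2])/K[0,0],-(v-K[1,2])/K[1,1],-1]);w/=np.linalg.norm(w)
        M=np.eye(3)-np.outer(w,w);A.append(M);r.append(M@E[:3,3])
    X=np.linalg.solve(sum(A),sum(r)); return X, [np.linalg.norm(A[i]@X-r[i]) for i in (0,1)]
print(tri((248.5,207.9),(333.2,318.9)),tri((261.3,217.3),(336.5,297)))
```

```text
scene 360 270 [592.5 117.    4.4]
scene 330 290 [690.7  76.6  -1.1]
scene 250 290 [843.5 -69.8  79.1]
scene 420 200 [245.2 149.1   1.1]
scene 200 240 [ 718.9 -351.    -2.9]
scene 300 170 [ 307.4 -256.5    2.3]
scene 248 207 [ 609.1 -241.4   92.5]
scene 261 217 [ 628.2 -182.1   97.7]
scene 255 222 [ 642.7 -194.3   84.2]
scene 240 200 [ 521.7 -348.1   -1.1]
side 200 350 [ 326.4 -231.4   -0.9]
side 230 250 [388.1  45.3   2.8]
side 380 300 [ 720.9 -146.2    5.1]
side 300 400 [ 526.  -369.5   -1.1]
side 336 297 [ 616.3 -198.4   95.2]
side 333 319 [ 604.1 -252.1   94.1]
side 350 330 [ 635.6 -273.3   81.5]
side 325 340 [ 585.8 -270.3   50.7]
wrist 320 200 [ 1.509e+02  5.319e+02 -2.000e-01]
wrist 100 300 [187.6 271.1  -0.6]
wrist 450 300 [165.3 584.9 229.6]
wrist 320 330 [2.913e+02 4.899e+02 4.000e-01]
(array([ 605.0481755 , -244.12836199,   83.87327426]), [np.float64(0.3923315389768824), np.float64(0.39233153897698164)]) (array([ 618.31002367, -189.60785986,   84.00733358]), [np.float64(0.05900516946069274), np.float64(0.05900516946078603)])
```

View pics/crop_scene.png

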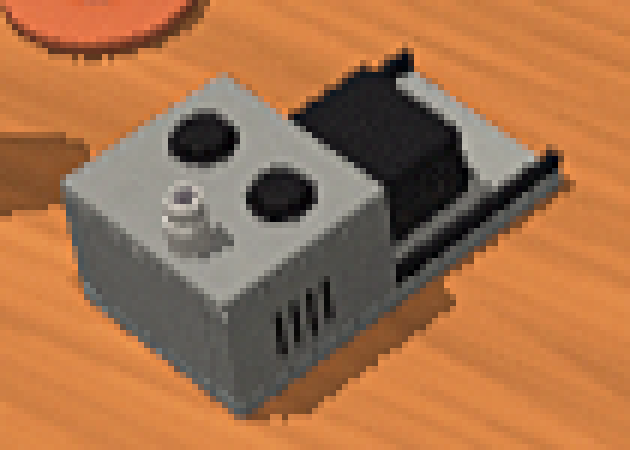

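View pics/crop_side.png

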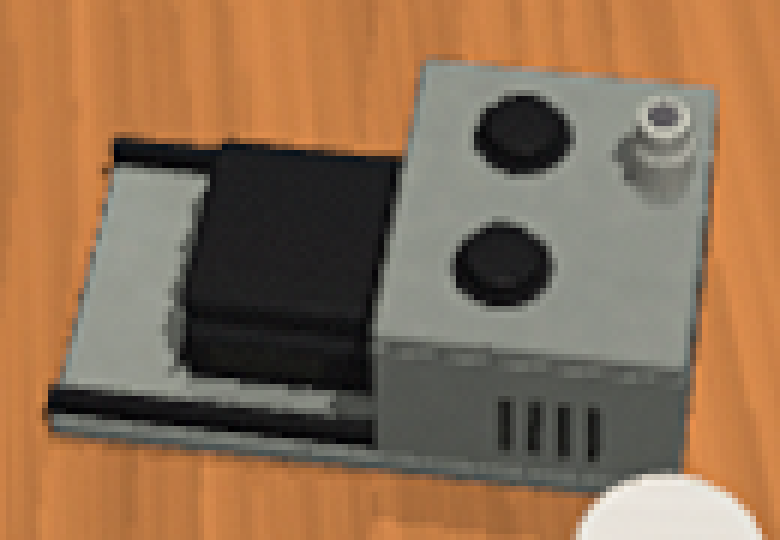

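Depth puts the caps at about z=93, but the two fixed views still disagree by about 10 mm. The wrist camera at close range will settle it, so I'll move over the charger.

Request:
{"method": "send_rows", "body": {
  "rows": [
    [[-0.3, -0.3, 0], 0],
    [[-1, -0.9, 0], -0.1],
    [[-2, -1.8, 0], -0.2],
    [[-3, -2.7, 0], -0.3],
    [[-4, -3.6, 0], -0.4],
    [[-5, -4.5, 0], -0.5],
    [[-6, -5.4, 0], -0.5],
    [[-7, -6.3, 0], -0.5],
    [[-8, -7.2, 0], -0.5],
    [[-9, -8.1, 0], -0.5],
    [[-10, -9, 0], -0.5],
    [[-11, -9.8, 0], -0.5],
    [[-12, -10.7, 0], -0.5],
    [[-13, -11.6, 0], -0.5],
    [[-14, -12.5, 0], -0.5],
    [[-15, -13.4, 0], -0.5],
    [[-16, -14.3, 0], -0.5],
    [[-17, -15.2, 0], -0.5],
    [[-18, -16.1, 0], -0.5],
    [[-18.5, -16.6, 0], -0.5]
  ],
  "hand": 0.07
}}

```text
time: 1.82
tcp_pos: [547.6, -113.3, 229.8]
orientation: [[-0.971, 0.239, -0.0], [0.239, 0.971, -0.0], [0.0, -0.0, -1.0]]
contact_force: [-1.3, 0.3, 0.1]
opening: 43.5
```

Request:
{"method": "send_rows", "body": {
  "rows": [
    [[-1, -0.9, 0], 0],
    [[-2, -1.8, 0], 0],
    [[-2.7, -2.4, 0], 0],
    [[-3.1, -2.7, 0], 0],
    [[-3.15, -2.8, 0], 0],
    [[-3.15, -2.8, 0], 0],
    [[-3.15, -2.8, 0], 0]
  ]
}}

```text
time: 2.4
tcp_pos: [618.0, -213.1, 230.3]
orientation: [[-0.972, 0.237, -0.001], [0.237, 0.972, 0.0], [0.001, 0.0, -1.0]]
contact_force: [-0.6, 1.0, -0.8]
opening: 43.5
```

Run:
```python
from station import *
from h import *
s=read_state(); print(s['time'],s['tcp_pos'],s['orientation'],s['opening'],s['qd'].round(3))
m=camera_model("wrist"); p,d=camera("wrist")
np.savez("wrist1.npz",p=p,d=d,K=m["K"],E=m["extrinsics"]); cv2.imwrite("pics/wrist1.png",p[:,:,::-1])
K,E=m["K"],m["extrinsics"]
for c,st in blobs(p,(150,120,480,330),50,300,20000):
    u,v=c.round().astype(int); print(c.round(1),st,ray(K,E,*c,93).round(1),d[v,u], E[2,3])
```

```text
2.4 [ 617.95620553 -213.1295606   230.28433427] [[-9.71555624e-01  2.36810931e-01 -5.01879380e-04]
 [ 2.36810788e-01  9.71555733e-01  3.28996759e-04]
 [ 5.65513818e-04  2.00788200e-04 -9.99999820e-01]] 43.53434620794098 [ 0.012 -0.017  0.006 -0.001  0.    -0.   ]
[308.9 146.4] [ 114    0   91   55 4840] [ 551.5 -202.9   93. ] 319.62262 384.4923874322892
[368.4 143.3] [214   0  10  50 347] [ 559.8 -160.1   93. ] 353.56296 384.4923874322892
[345.1 224. ] [ 175   85   39   39 1004] [ 615.3 -189.9   93. ] 301.14557 384.4923874322892
[278.4 216.4] [106  86  37  32 330] [ 597.  -238.6   93. ] 299.30246 384.4923874322892
[266.4 310.6] [107 163  16  47 406] [ 672.3 -269.7   93. ] 168.76843 384.4923874322892
[366.9 310.8] [211 163  17  47 408] [ 692.4 -188.6   93. ] 167.73581 384.4923874322892
```

View pics/wrist1.png

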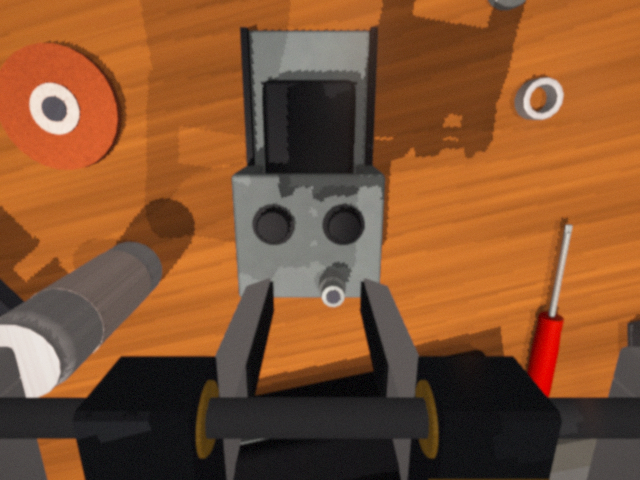

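The wrist view shows both caps clearly at about (273,225) and (344,224), the socket at (333,296), and the fingertips at (262,285)/(372,285). I'll refine the centres with circle fits.

```bash
cat > circ.py <<'E'
from h import *
def circ(p,u,v,r=28,thr=75):
    g=cv2.cvtColor(p,cv2.COLOR_RGB2GRAY); m=np.zeros_like(g); cv2.circle(m,(u,v),r,255,-1)
    b=((g<thr)&(m>0)).astype(np.uint8); cs,_=cv2.findContours(b,cv2.RETR_EXTERNAL,cv2.CHAIN_APPROX_NONE)
    c=max(cs,key=cv2.contourArea); return cv2.minEnclosingCircle(c), cv2.fitEllipse(c)
E
python3 - <<'E'
from circ import *
f=np.load("wrist1.npz");p,K,E=f["p"],f["K"],f["E"]
R=np.array([[-.9716,.2368],[.2368,.9716]])
for thr in (60,75,85):
  P=[]
  for u,v in ((273,225),(344,224)):
    a,e=circ(p,u,v,25,thr); q=ray(K,E,*e[0],92); P.append(q); print(thr,a,e,q.round(1))
  m=(P[0]+P[1])/2; dv=(P[1]-P[0])[:2]; print("mid",m.round(1),np.linalg.norm(dv),"yaw err vs tool y",np.degrees(np.arctan2(dv[1],dv[0])-np.arctan2(.9716,.2368)),"shift tool xy",R.T@(m[:2]-[617.96,-213.13]))
cv2.imwrite("pics/c1.png",cv2.resize(p[150:340,200:440,::-1],None,fx=3,fy=3))
E
```

```text
60 ((273.5, 224.05555725097656), 19.799869537353516) ((273.3882751464844, 224.15260314941406), (37.53413772583008, 38.06014633178711), 98.04413604736328) [ 602.3 -244.2   92. ]
60 ((343.3173522949219, 224.01197814941406), 20.08270263671875) ((343.3505859375, 224.11758422851562), (38.37607955932617, 39.300479888916016), 68.96116638183594) [ 615.3 -191.3   92. ]
mid [ 608.8 -217.7   92. ] 54.47905318063724 yaw err vs tool y -0.04925551811094816 shift tool xy [ 7.8231718  -6.64797827]
75 ((273.3974304199219, 223.7991485595703), 20.748332977294922) ((273.3027648925781, 224.0292205810547), (38.72232437133789, 40.396305084228516), 103.37644958496094) [ 602.2 -244.2   92. ]
75 ((343.0833435058594, 223.9499969482422), 20.711828231811523) ((343.16326904296875, 224.1407470703125), (39.29418182373047, 40.5991325378418), 52.5596809387207) [ 615.2 -191.4   92. ]
mid [ 608.7 -217.8   92. ] 54.39701011153346 yaw err vs tool y -0.1734279062333623 shift tool xy [ 7.86363959 -6.75238319]
85 ((273.5, 223.5), 20.988191604614258) ((273.3656005859375, 224.09507751464844), (39.510215759277344, 41.16694259643555), 99.81192016601562) [ 602.3 -244.2   92. ]
85 ((343.0249328613281, 223.7910614013672), 20.965547561645508) ((343.08111572265625, 224.11227416992188), (39.99793243408203, 40.96769332885742), 53.98002243041992) [ 615.2 -191.5   92. ]
mid [ 608.7 -217.8   92. ] 54.2852720836258 yaw err vs tool y -0.09350052553754498 shift tool xy [ 7.84861273 -6.76101159]
```

View pics/c1.png

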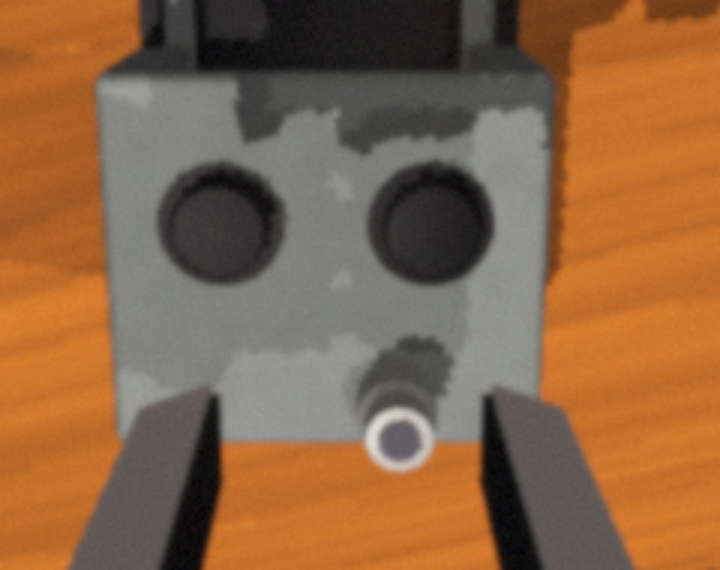

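The circle fits include the cap's side wall. The top faces themselves are at about (274,226) and (345,226), which puts the midpoint near (610.4,-217.2), in agreement with the triangulation. That means a tool shift of x +6.3 mm and y -5.8 mm. I'll descend to hover about 18 mm above the caps.

Request:
{"method": "send_rows", "body": {
  "rows": [
    [[0.1, -0.1, 0.2], 0],
    [[0.21, -0.19, 0.8], 0],
    [[0.21, -0.19, 1.6], 0],
    [[0.21, -0.19, 2.3], 0],
    [[0.21, -0.19, 2.8], 0],
    [[0.21, -0.19, 3.0], 0],
    [[0.21, -0.19, 3.1], 0],
    [[0.21, -0.19, 3.1], 0],
    [[0.21, -0.19, 3.1], 0]
  ]
}}

```text
time: 3.2
tcp_pos: [611.2, -217.9, 138.6]
orientation: [[-0.972, 0.237, 0.001], [0.237, 0.972, -0.001], [-0.002, -0.0, -1.0]]
contact_force: [-0.2, 0.3, 0.3]
opening: 43.7
```

Run:
```python
from station import *
from h import *
s=read_state(); print(s['time'],s['tcp_pos'],s['opening'],s['contact_force'])
for n in ("wrist","side","scene"):
    m=camera_model(n); p,d=camera(n)
    np.savez(n+"2.npz",p=p,d=d,K=m["K"],E=m["extrinsics"])
    if n=="wrist": cv2.imwrite("pics/wrist2.png",p[:,:,::-1])
    elif n=="side": cv2.imwrite("pics/side2.png",cv2.resize(p[230:370,240:400,::-1],None,fx=4,fy=4))
    else: cv2.imwrite("pics/scene2.png",cv2.resize(p[140:260,190:330,::-1],None,fx=4,fy=4))
```

```text
3.2 [ 611.18709056 -217.91301637  138.60985955] 43.67415010258369 [-0.23883563  0.26265706  0.27767318]
```

View pics/wrist2.png

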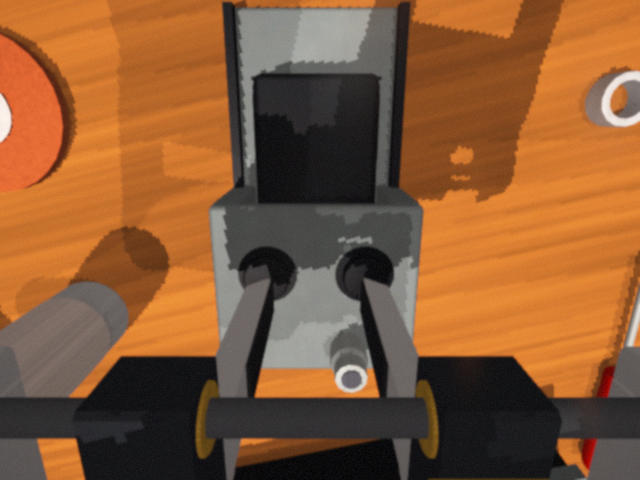

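View pics/side2.png

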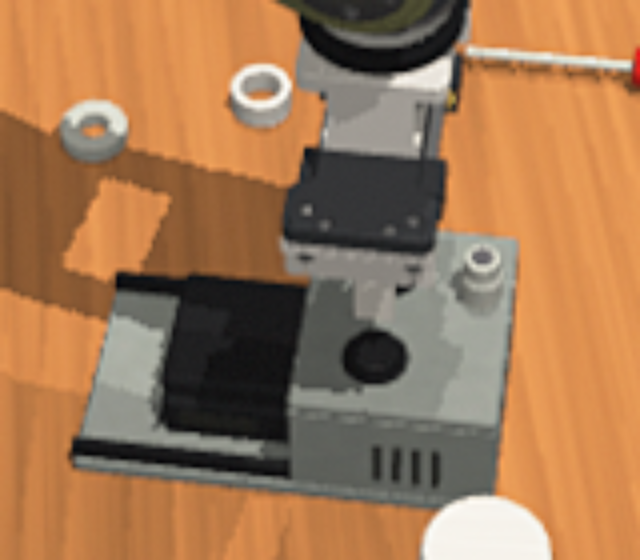

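View pics/scene2.png

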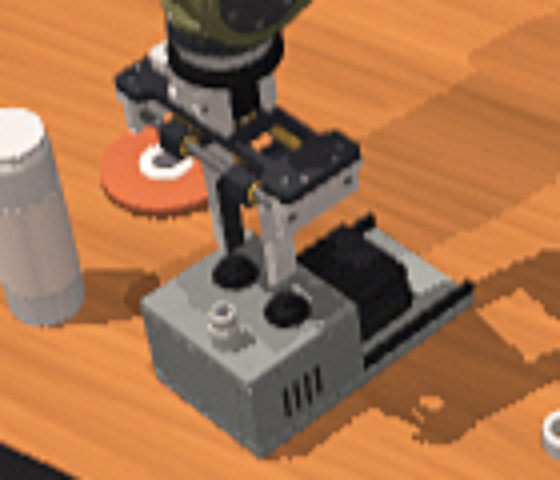

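All three views show the fingers hovering over the two caps. I'll check the alignment numerically, comparing each cap centre with the projected fingertip landing point.

Run:
```python
from circ import *
f=np.load("wrist2.npz");p,K,E=f["p"],f["K"],f["E"]
t=np.array([611.19,-217.91]); y=np.array([.237,.9715])
im=p[:,:,::-1].copy()
for s in (-28,28):
    for z,col in ((93,(0,255,0)),(84,(0,0,255))):
        a=proj(K,E,[*(t+s*y),z]); print(s,z,a)
        if z==93: cv2.circle(im,tuple(int(round(q)) for q in a),2,col,-1)
    # cap outline at z=93 radius 13
    pts=[proj(K,E,[*(t+s*y+13*np.array([np.cos(k),np.sin(k)])),93]) for k in np.linspace(0,6.28,40)]
    cv2.polylines(im,[np.int32(np.round(pts))],True,(0,255,0),1)
cv2.imwrite("pics/al.png",cv2.resize(im[200:390,195:435],None,fx=3.3,fy=3.1,interpolation=0))
```

```text
-28 93 (np.float64(266.81761520306463), np.float64(280.18295795866175))
-28 84 (np.float64(268.7202906237235), np.float64(274.0272715064896))
28 93 (np.float64(367.56067814385574), np.float64(280.0707610627943))
28 84 (np.float64(365.59763918725326), np.float64(273.91962287886855))
```

View pics/al.png

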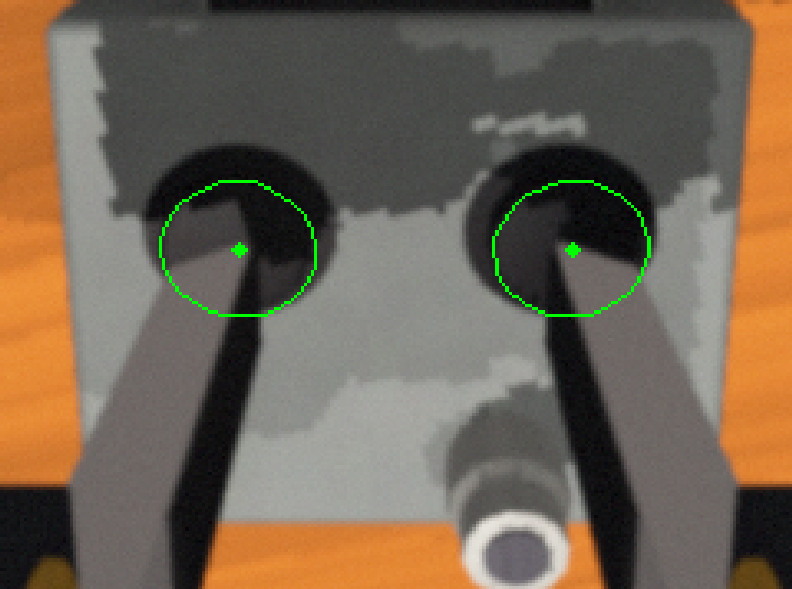

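The dark rings coincide with the predicted positions of the ring base at z=84 ((268.7,274) and (365.6,274)), so alignment is within about 1 mm. I'll press down gently while watching the force.

Request:
{"method": "send_rows", "body": {
  "rows": [
    [[0, 0, 0.3], 0],
    [[0, 0, 0.55], 0],
    [[0, 0, 0.65], 0],
    [[0, 0, 0.72], 0],
    [[0, 0, 0.78], 0],
    [[0, 0, 0.83], 0],
    [[0, 0, 0.87], 0],
    [[0, 0, 0.9], 0],
    [[0, 0, 0.9], 0],
    [[0, 0, 0.9], 0]
  ]
}}

```text
time: 4.18
tcp_pos: [610.8, -217.9, 112.1]
orientation: [[-0.971, 0.237, 0.0], [0.237, 0.971, -0.0], [-0.0, -0.0, -1.0]]
contact_force: [-8.7, 4.1, 19.2]
opening: 43.9
```

Request:
{"method": "send_rows", "body": {
  "rows": [
    [[0, 0, 0.03], 0],
    [[0, 0, 0.03], 0],
    [[0, 0, 0.03], 0],
    [[0, 0, 0.03], 0],
    [[0, 0, 0.03], 0],
    [[0, 0, 0.03], 0],
    [[0, 0, 0.03], 0],
    [[0, 0, 0.03], 0],
    [[0, 0, 0.03], 0],
    [[0, 0, 0.03], 0],
    [[0, 0, 0.03], 0],
    [[0, 0, 0.03], 0]
  ]
}}

```text
time: 5.18
tcp_pos: [610.9, -217.9, 112.0]
orientation: [[-0.971, 0.237, 0.001], [0.237, 0.971, -0.0], [-0.001, -0.0, -1.0]]
contact_force: [-13.6, 5.4, 25.9]
opening: 43.6
```

```bash
cat > look.py <<'E'
import sys
from station import *
from h import *
k=sys.argv[1]
s=read_state(); print(s['time'],s['tcp_pos'],s['opening'],s['contact_force'],s['moment'])
for n,w in (("wrist",(0,0,640,480)),("side",(240,230,400,370))):
    m=camera_model(n); p,d=camera(n); np.savez(n+k+".npz",p=p,d=d,K=m["K"],E=m["extrinsics"])
    x0,y0,x1,y1=w; f=1 if n=="wrist" else 4
    cv2.imwrite(f"pics/{n}{k}.png",cv2.resize(p[y0:y1,x0:x1,::-1],None,fx=f,fy=f))
    if n=="wrist":
        o=np.array([610.5,-217.3]); ux=np.array([-.9715,.237])
        for dist in (110,124,138,152): print(dist,np.round(proj(m["K"],m["extrinsics"],[*(o+dist*ux),58]),1))
E
python3 look.py 3
```

```text
5.1833 [ 610.89621225 -217.8884073   112.04143015] 43.5538048568518 [-13.63860177   5.44771438  25.94914544] [1.06418354 2.61405357 0.02251177]
110 [318.   66.5]
124 [318.   35.1]
138 [318.    2.3]
152 [318. -32.]
```

View pics/wrist3.png

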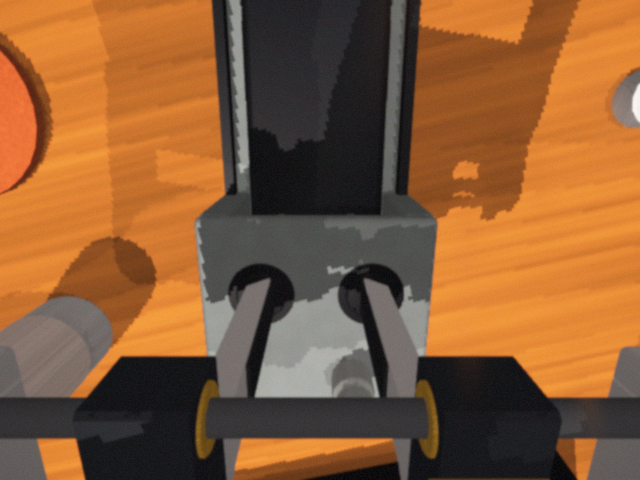

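View pics/side3.png

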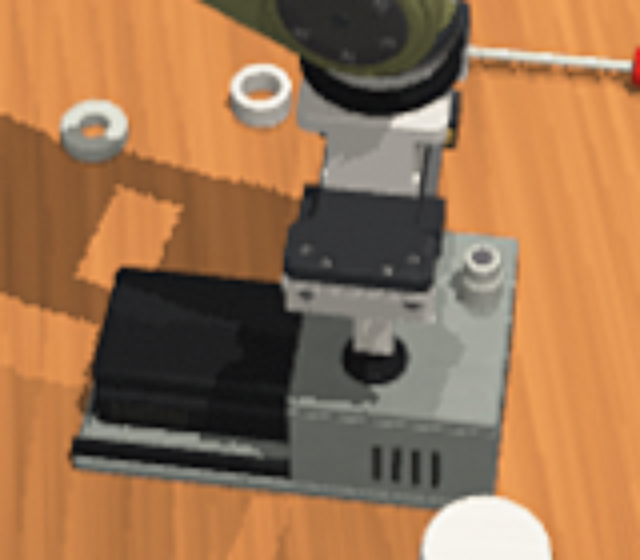

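The latch has freed and the pack is sliding out. Its end is at x≈95 in the side crop, up from 165. I'll keep holding.

Request:
{"method": "send_rows", "body": {
  "rows": [
    [[0, 0, 0], 0],
    [[0, 0, 0], 0],
    [[0, 0, 0], 0],
    [[0, 0, 0], 0],
    [[0, 0, 0], 0],
    [[0, 0, 0], 0],
    [[0, 0, 0], 0],
    [[0, 0, 0], 0],
    [[0, 0, 0], 0],
    [[0, 0, 0], 0],
    [[0, 0, 0], 0],
    [[0, 0, 0], 0],
    [[0, 0, 0], 0],
    [[0, 0, 0], 0],
    [[0, 0, 0], 0],
    [[0, 0, 0], 0],
    [[0, 0, 0], 0],
    [[0, 0, 0], 0],
    [[0, 0, 0], 0],
    [[0, 0, 0], 0]
  ]
}}

```text
time: 6.95
tcp_pos: [610.9, -217.9, 112.1]
orientation: [[-0.971, 0.237, 0.001], [0.237, 0.971, -0.0], [-0.001, -0.0, -1.0]]
contact_force: [-12.7, 5.1, 26.6]
opening: 43.5
```

Request:
{"method": "send_rows", "body": {
  "rows": [
    [[0, 0, 0], 0],
    [[0, 0, 0], 0],
    [[0, 0, 0], 0],
    [[0, 0, 0], 0],
    [[0, 0, 0], 0],
    [[0, 0, 0], 0],
    [[0, 0, 0], 0],
    [[0, 0, 0], 0],
    [[0, 0, 0], 0],
    [[0, 0, 0], 0],
    [[0, 0, 0], 0],
    [[0, 0, 0], 0],
    [[0, 0, 0], 0],
    [[0, 0, 0], 0],
    [[0, 0, 0], 0],
    [[0, 0, 0], 0],
    [[0, 0, 0], 0],
    [[0, 0, 0], 0],
    [[0, 0, 0], 0],
    [[0, 0, 0], 0]
  ]
}}

```text
time: 8.62
tcp_pos: [610.9, -217.9, 112.1]
orientation: [[-0.971, 0.237, 0.001], [0.237, 0.971, -0.0], [-0.001, -0.0, -1.0]]
contact_force: [-12.9, 4.1, 26.2]
opening: 43.4
```

```bash
python3 look.py 4
python3 - <<'E'
from h import *
f=np.load("side4.npz"); o=np.array([610.5,-217.3]); ux=np.array([-.9715,.237]);uy=np.array([.237,.9715])
im=f["p"][:,:,::-1].copy()
# depth-based: pack top points front edge
K,E,d=f["K"],f["E"],f["d"]
for n in ("side0","side3","side4"):
    g=np.load(n+".npz"); d=g["d"]; v,u=np.mgrid[0:480,0:640]
    P=np.stack([(u-K[0,2])/K[0,0]*d,-(v-K[1,2])/K[1,1]*d,-d],-1)@E[:3,:3].T+E[:3,3]
    q=P[...,:2]-o; a=q@ux; b=q@uy
    m=(g["p"].max(2)<60)&(abs(P[...,2]-58)<9)&(abs(b+8)<25)&(a>50)&(a<200)
    print(n,m.sum(),np.percentile(a[m],[90,97,99,100]).round(1))
E
```

```text
8.6167 [ 610.88423032 -217.89969015  112.05256299] 43.38512399309696 [-12.89453627   4.13794577  26.1943849 ] [ 1.05998636  2.59989642 -0.01575964]
110 [318.   66.5]
124 [318.   35.1]
138 [318.    2.3]
152 [318. -32.]
side0 549 [101.4 105.9 107.1 108.4]
side3 883 [134.5 140.5 142.7 143.9]
side4 917 [138.4 145.5 147.5 149. ]
```

View pics/side4.png

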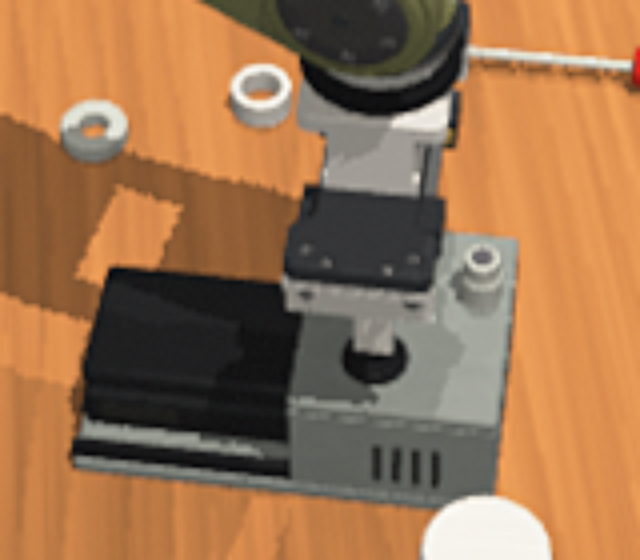

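The pack has travelled about 40.5 mm by depth, which is near the stop. I'll hold a bit longer to confirm it has stopped moving before letting go.

Request:
{"method": "send_rows", "body": {
  "rows": [
    [[0, 0, 0], 0],
    [[0, 0, 0], 0],
    [[0, 0, 0], 0],
    [[0, 0, 0], 0],
    [[0, 0, 0], 0],
    [[0, 0, 0], 0],
    [[0, 0, 0], 0],
    [[0, 0, 0], 0],
    [[0, 0, 0], 0],
    [[0, 0, 0], 0],
    [[0, 0, 0], 0],
    [[0, 0, 0], 0],
    [[0, 0, 0], 0],
    [[0, 0, 0], 0],
    [[0, 0, 0], 0],
    [[0, 0, 0], 0],
    [[0, 0, 0], 0],
    [[0, 0, 0], 0],
    [[0, 0, 0], 0],
    [[0, 0, 0], 0]
  ]
}}

```text
time: 10.38
tcp_pos: [610.9, -217.9, 112.0]
orientation: [[-0.971, 0.237, 0.001], [0.237, 0.971, -0.0], [-0.001, -0.0, -1.0]]
contact_force: [-12.3, 5.5, 26.8]
opening: 43.5
```

```bash
cat > pk.py <<'E'
import sys
from h import *
o=np.array([610.5,-217.3]); ux=np.array([-.9715,.237]);uy=np.array([.237,.9715])
for n in sys.argv[1:]:
    g=np.load(n+".npz"); d=g["d"];K,E=g["K"],g["E"]; v,u=np.mgrid[0:480,0:640]
    P=np.stack([(u-K[0,2])/K[0,0]*d,-(v-K[1,2])/K[1,1]*d,-d],-1)@E[:3,:3].T+E[:3,3]
    q=P[...,:2]-o; a=q@ux; b=q@uy
    m=(g["p"].max(2)<60)&(abs(P[...,2]-58)<9)&(abs(b+8)<25)&(a>50)&(a<200)
    print(n,m.sum(),np.percentile(a[m],[90,97,99,100]).round(1))
E
python3 look.py 5; python3 pk.py side0 side4 side5
```

```text
10.3833 [ 610.89819237 -217.88579763  112.0464283 ] 43.53381782760361 [-12.25029025   5.48830606  26.84527503] [ 1.06943796  2.59058671 -0.04224854]
110 [318.   66.5]
124 [318.   35.1]
138 [318.    2.3]
152 [318. -32.]
side0 549 [101.4 105.9 107.1 108.4]
side4 917 [138.4 145.5 147.5 149. ]
side5 936 [138.5 145.4 147.4 148.6]
```

The pack hasn't moved in those 1.7 s, so it is at its stop. I'll release straight up and clear.

Request:
{"method": "send_rows", "body": {
  "rows": [
    [[0, 0, -0.1], 0],
    [[0, 0, -0.3], 0],
    [[0, 0, -0.7], 0],
    [[0, 0, -1.3], 0],
    [[0, 0, -2], 0],
    [[0, 0, -2.8], 0],
    [[0, 0, -3.6], 0],
    [[0, 0, -4.2], 0],
    [[0, 0, -4.5], 0],
    [[0, 0, -4.5], 0],
    [[0, 0, -4.5], 0],
    [[0, 0, -4.5], 0]
  ]
}}

```text
time: 11.48
tcp_pos: [610.6, -217.8, 242.9]
orientation: [[-0.971, 0.237, -0.002], [0.237, 0.971, 0.001], [0.002, 0.0, -1.0]]
contact_force: [-0.2, -0.1, -0.6]
opening: 43.8
```

```bash
python3 look.py 6; python3 pk.py side5 side6
python3 - <<'E'
from station import *
from h import *
p,d=camera("scene"); cv2.imwrite("pics/scene6.png",p[:,:,::-1])
E
```

```text
11.4833 [ 610.55158591 -217.76848834  242.85992231] 43.77818986523402 [-0.23121326 -0.08768255 -0.64795318] [0.03744972 0.02174763 0.00466404]
110 [317.2  88.9]
124 [317.2  70.4]
138 [317.1  51.4]
152 [317.1  31.9]
side5 936 [138.5 145.4 147.4 148.6]
side6 925 [138.1 145.1 147.3 148.5]
```

View pics/wrist6.png

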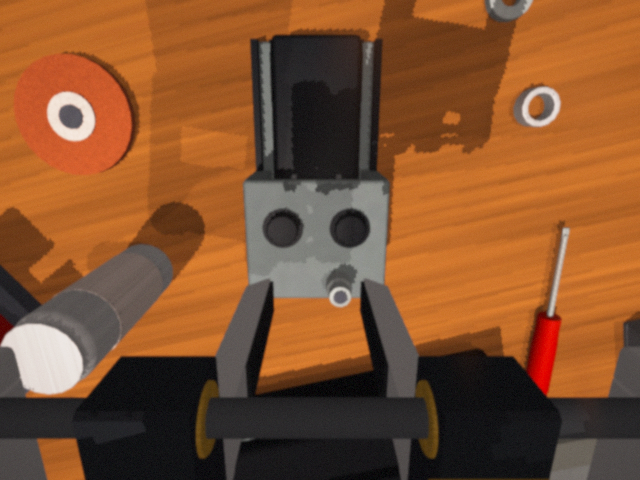

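View pics/scene6.png

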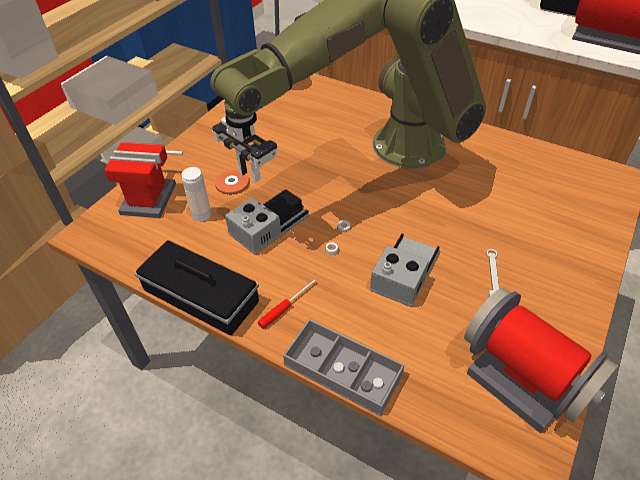

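The pack's front edge is at row 36 in the wrist view, which projects to about 150 mm from the origin, so it is fully out. Both caps are back up, the socket at (340,296) is still standing, and everything else is where it was. Handing in.

```bash
python3 -c "
from station import *
print(sign_off())"
```

```text
the job is handed in; nothing more can be done
None
```

I pressed both release buttons on the loaded charger together, one fingertip on each, and the pack came fully out. I handed the job in at about 11.6 s.

- **Press:** I set the fingers about 56 mm apart between centres and held both buttons at their hard stop for just over 6 s. The force was about 26 N upward with about 13 N sideways, well under the 120 N limit.
- **Pack:** depth measurements put its travel at about 40.5 mm against the nominal 42 mm. It did not move over the last 1.7 s of holding, and it stayed put after I let go.
- **Final check:** the arm is well clear with no contact force. Both buttons looked up again, the socket was still standing, and nothing else appeared to have moved.
- **Disagreement:** the scene and side cameras first disagreed by about 14 mm on the button positions. Part of this was the dark rings around the caps, which lie at the tower's top rather than at cap height. The wrist camera settled it: the rings matched the predicted positions to within about 1 mm before I pressed.

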